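# Centre the standing gauge on the scale pan and take its weight

## Task

The pressure gauge was set down near the edge of the bench scale's small round pan. Nudge it to the middle of the pan with light taps of the fingertips on the rim of its wide brass flange while it keeps standing on its narrow foot: do not tip it, lift it, take hold of its dial or lean on the pan. When it stands still in the middle with nothing touching it, press the green key right down to take the weight, and let go; leave the white key and the other parts on the bench alone.

Things in the scene. Friction and masses are not known exactly. Their poses are not given: they have to be found in the camera images.
- scale: Compact bench scale, fixed, grey with a black console: 240 mm deep (its x), 180 mm wide (its y). Origin under its centre, on the bench; x points from its front (console, robot's side) to its back, z up. Housing 44 mm high, the pan over it at x = +40 mm. Console in front (x -116 to -40 mm) 35 mm high, with a display between two keys.
- pan: Round flat stainless weighing pan, 130 mm diameter, 8 mm thick, fixed on the scale, with two fine engraved rings. Origin at the centre of its underside, z up; being round, its yaw means nothing.
- pan_top (a point): Centre of the pan's flat upper face, 62 mm above the bench: where the gauge's foot belongs.
- gauge: Loose pressure gauge, 0.7 to 1 kg, upright on the smooth pan, 83 mm high. Origin: centre of its foot's underside; z up its axis. From below, round about the axis: brass foot 26 mm diameter, 0 to 14 mm high; wide brass flange 100 mm diameter, its upright rim from 14 to 30 mm; above it the hub and the dial. Pushed at the flange rim it slides on the pan (friction about 0.3); pushed at the dial it tips.
- dial: The gauge's head, rigidly part of the gauge, same origin and axes: brass hub and hexagon neck (48 to 22 mm wide, 30 to 42 mm above the foot's underside) and black dial case, 44 mm diameter, 26 mm thick (along x), centred 61 mm up, white face to -x. Not to be pushed or held.
- green_key_top (a point): Centre of the top of the green round key, 22 mm diameter, on the robot's side of the scale, at scale x = -88, y = +62 mm, 42 mm above the bench (7 mm above the console). It presses straight down.
- green_key (a joint): Travel of the green key in m: 0 up, 0.004 fully down. A spring lifts it again; it starts to move at 1.2 N and is fully down at 4 N.
- white_key_top (a point): Centre of the top of the white round key, 22 mm diameter, at scale x = -88, y = -62 mm, as high as the green one. Not to be pressed.
- white_key (a joint): Travel of the white key in m: 0 up, 0.004 fully down.
- relief_valve: Bystander: blue relief valve standing on the bench near the scale, 37 mm diameter, 86 mm high, with a short steel side port. Origin at the centre of its underside.
- nipple: Bystander: bright pipe stub standing on the bench near the scale, 34 mm diameter, 70 mm high. Origin at the centre of its underside.
- carton: Bystander: small white carton with a brown band, 70 x 50 mm, 46 mm high, on the bench near the scale. Origin at the centre of its underside.

How it is judged:
By the outcome, as a careful person would: the job done as asked, in the order asked, and still so for the second after the job is handed in, with the robot touching nothing.
It also fails if it takes over 61 s, if anything falls off the work surface, if the arm or the gripper's body presses on something with over 40 N, if the wrist force passes 120 N, or if a joint passes its speed limit or range.

## Robot

A 6-joint arm with a two-finger parallel gripper is mounted at the origin on the work surface. World frame = base frame: x ahead of the robot, y to its left, z up, the work surface at z = 0. Lengths are in m, angles in rad, forces in N, time in s.
With the tool pointing down it reaches from about 0.25 to 0.85 m from the base axis. Payload 12.5 kg.
Tool frame: the origin (TCP) lies midway between the tips of the shut fingers; the grasp point (between the pads) lies 19 mm behind it; z points along the fingers, y is the direction in which the jaws open and shut (so a half turn about z gives the same grasp; the last joint's range is limited). The gripper opens to 93 mm and grips with 3 to 60 N. Pads are 15 mm wide; open, the fingers measure 128 mm over their backs; the gripper's body (75 mm by 188 mm) begins 65 mm behind the grasp point.
Start: joints at [-1.216, 0.351, 1.652, -0, 1.139, -0.085], TCP at [0.234, -0.498, 0.219] pointing down, gripper open.
Joint ranges: [-2.75, 2.75], [-0.79, 2.1], [0.01, 2.65], [-1.57, 4.71], [0.07, 3.14], [-2.87, 2.87]. Speed limits (rad/s): [2.22, 2.22, 2.79, 3.14, 3.14, 3.14].

## Interface

Orientations are given as [roll, pitch, yaw] about the fixed x, y, z axes, in that order (R = Rz(yaw) Ry(pitch) Rx(roll)).
In Python, from station import env gives the robot as it stands.
- The arm moves only by the tool carry_out, never from a script. Its argument "steps" is a list of rows, each an object with "dp": the shift along the tool's x, y, z in cm, a list of three; "yaw": the turn about the tool's z in rad; "grip": the gripper command: -1 is shut, 1 is fully open, values between are in proportion. A call has 1 to 20 rows; each row is the pose to reach, as a shift and turn from the pose commanded when the call began, along the tool's axes at that moment; what a row does not reach only later rows make up. A row lasts 1/10 s, in which the tool goes at most 50 mm and 8.59 degrees, less where a joint would pass 70% of its speed; a pose out of reach is approached as far as the arm can. A call with a gripper value outside its range is refused whole. The fingers move at their own pace and stop on an object; "newtons" is the grip in N (left out, the last holds). Time passes only in rows, so rows that repeat a pose let the fingers close. It gives the time, the measured TCP pose, the force and the opening at its end, in the units of the state.
- env.read_state(): the state, without advancing time (a new reading comes with each control period).
- env.read_camera(name): name is "scene" or "top" or "wrist"; returns a dict with "color" (384x512x3 uint8, blue, green, red), "depth" (384x512 float32, m along the optical axis (not along the pixel's ray), 0 where there is no reading), "K" (3x3 intrinsics, pixels), "k1" (the pictures are not rectified: a ray, as slopes to the right and down, at radius r is drawn at 1 + k1 r^2 times it, then the intrinsics apply), "rvec" (rotation vector, rad) and "tvec" (3), from world to camera coordinates, as OpenCV has them; the wrist camera has in their place "mount" (4x4, takes a point from camera to tool coordinates, whose origin is the TCP and whose axes are the flange's). Camera axes: x right, y down, z forward; pixel columns grow to the right and rows downward; lengths in m; the calibration is good to about 2 mm. A picture is of the moment at which its call begins: read the wrist's pose just before it.
- env.job_done(): hands the job in, once; it reports no verdict.
The state is a dict: "clock": time; "joint_positions": joint angles; "qvel": joint speeds; "joint_torque": joint torques, N m; "tool_pos": TCP position; "ee_rot": TCP orientation; "ft_force": force on the tool from outside, world axes, zero at the start; "moment": the same for the moment, N m; "gripper_width": finger opening in m.
Only numpy, scipy, OpenCV 4.12 (cv2) and the standard library are available. Lean on these libraries where they do the work, as an engineer would, in place of code of your own. Each camera call takes 0.05 s, during which the arm holds its last target.

## Working session

There is one attempt and no reset: what is moved stays moved. The work goes in short steps, Python scripts to look and compute and a tool call to move; the robot and the scene stay as the last step left them, time stands still between calls to the robot, and variables do not carry over. Pictures are saved under pics/ and viewed, and the job is handed in when it is done.

Besides the shell and the picture viewer there is one more tool, called after ">>>" in YAML: its name, and indented under it one key for each argument. carry_out: Moves the arm, as the interface text tells. Its arguments: {"type":"object","properties":{"steps":{"type":"array"},"newtons":{"type":"number"}},"required":["steps"]}

```bash
ls; mkdir -p pics
python3 - <<'E'
from station import env
import cv2
print(env.read_state())
for n in ("scene","top"):
    d=env.read_camera(n); cv2.imwrite(f"pics/{n}0.png",d["color"]); print(n,d["K"].tolist(),d["k1"],d["rvec"],d["tvec"])
    import pickle; pickle.dump(d,open(f"{n}0.pkl","wb"))
E
```

```text
pics
{'clock': 0.0, 'joint_positions': array([-1.21558374e+00,  3.51210658e-01,  1.65242534e+00,  2.19757404e-05,
        1.13912380e+00, -8.45809845e-02]), 'qvel': array([ 0.00073444,  0.00051259, -0.00062656,  0.00107387,  0.00055915,
        0.00032549]), 'joint_torque': array([-2.74847014e-03, -4.97335947e+01, -2.85252339e+01,  6.97191269e-02,
        2.58045428e-02, -1.15293515e-04]), 'tool_pos': array([ 0.23407906, -0.49731366,  0.21811497]), 'ee_rot': array([-3.14043137e+00, -1.18478166e-04,  4.39784300e-01]), 'ft_force': array([0.07972853, 0.06041395, 0.82316087]), 'moment': array([-0.06058801,  0.01726394,  0.03022124]), 'gripper_width': 0.09284368694193007}
scene [[390.03567705926343, 0.0, 258.0831222102477], [0.0, 390.03567705926343, 184.94269238756885], [0.0, 0.0, 1.0]] 0.03703568335851224 [ 2.206733    0.6507184  -0.29101271] [-0.52425715 -0.11485808  1.21819998]
top [[489.67242365582047, 0.0, 253.4845290461447], [0.0, 489.67242365582047, 193.273839320822], [0.0, 0.0, 1.0]] -5.530967259188073e-05 [ 2.19270107 -2.14307977  0.149731  ] [0.0244935  0.5705991  1.19786539]
```

View pics/scene0.png

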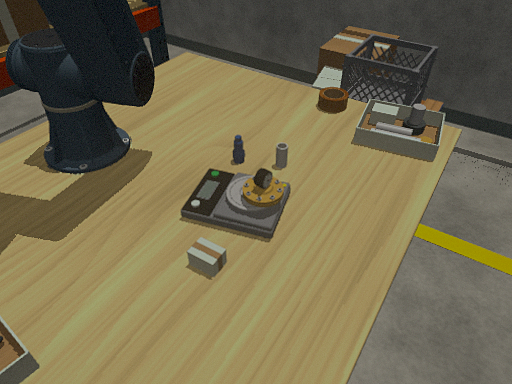

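View pics/top0.png

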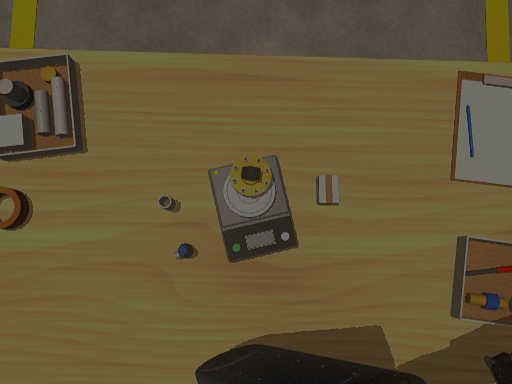

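```bash
cat > h.py <<'E'
import numpy as np, cv2, pickle
def ray(d,uv):
    R=cv2.Rodrigues(np.array(d["rvec"],float))[0]; t=np.array(d["tvec"],float)
    p=cv2.undistortPoints(np.array(uv,float).reshape(-1,1,2),d["K"],np.array([d["k1"],0,0,0.])).reshape(-1,2)
    v=np.c_[p,np.ones(len(p))]@R
    return -R.T@t, v
def plane(d,uv,z):
    c,v=ray(d,uv); return c+v*((z-c[2])/v[:,2])[:,None]
def proj(d,P):
    return cv2.projectPoints(np.array(P,float).reshape(-1,1,3),np.array(d["rvec"],float),np.array(d["tvec"],float),d["K"],np.array([d["k1"],0,0,0.]))[0].reshape(-1,2)
def blobs(m,mn=8):
    n,l,s,c=cv2.connectedComponentsWithStats(m.astype(np.uint8))
    return [(s[i,4],c[i],s[i,:4]) for i in range(1,n) if s[i,4]>=mn]
E
python3 - <<'E'
from h import *
for n in("top","scene"):
    d=pickle.load(open(n+"0.pkl","rb")); im=d["color"]; hsv=cv2.cvtColor(im,cv2.COLOR_BGR2HSV)
    H,S,V=cv2.split(hsv)
    x0,y0,x1,y1=(200,140,310,270) if n=="top" else (175,155,300,245)
    roi=np.zeros(H.shape,bool); roi[y0:y1,x0:x1]=1
    for nm,m,z in(("green",(H>45)&(H<85)&(S>120)&(V>60),.042),("brass",(H>15)&(H<32)&(S>120)&(V>90),.092)):
        for a,c,b in blobs(m&roi,10): print(n,nm,a,c,b,plane(d,c,z).round(4))
    cv2.imwrite(f"pics/{n}0z.png",cv2.resize(im[y0:y1,x0:x1],None,fx=5 if n=="scene" else 4.6,fy=5 if n=="scene" else 4.6,interpolation=cv2.INTER_CUBIC))
    D=d["depth"]; print(np.isfinite(D).mean(), (D==0).mean())
E
```

```text
top green 54 [236.11111111 247.44444444] [232 244   9   8] [[0.4335 0.0776 0.042 ]]
top brass 4042 [259.6627907  163.17738743] [200 140 110  61] [[0.6364 0.0252 0.092 ]]
top brass 16 [215.5 172.5] [214 171   4   4] [[0.611  0.1309 0.092 ]]
top brass 102 [206.2745098  196.15686275] [200 190  14  12] [[0.5532 0.1512 0.092 ]]
top brass 473 [300.74207188 220.61522199] [289 204  21  33] [[ 0.4999 -0.0756  0.092 ]]
top brass 2567 [241.693806   251.22828204] [200 208 110  62] [[0.4244 0.0634 0.092 ]]
top brass 26 [303.38461538 240.73076923] [298 238  12   5] [[ 0.4523 -0.0823  0.092 ]]
1.0 0.0038096110026041665
scene green 38 [214.65789474 172.89473684] [211 170   8   7] [[0.4343 0.0749 0.042 ]]
scene brass 578 [263.48096886 190.80103806] [243 177  44  26] [[0.6139 0.0374 0.092 ]]
scene brass 14 [196.21428571 243.35714286] [193 241   8   4] [[ 0.5842 -0.1768  0.092 ]]
1.0 0.0039520263671875
```

```bash
ls pics
```

```text
scene0.png
scene0z.png
top0.png
top0z.png
```

View pics/top0z.png

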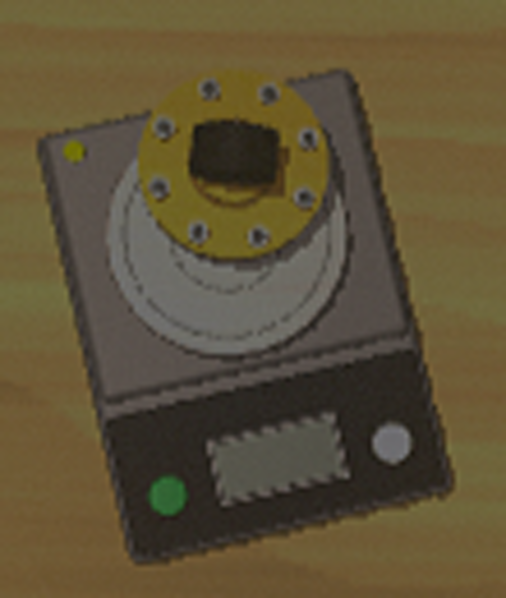

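View pics/scene0z.png

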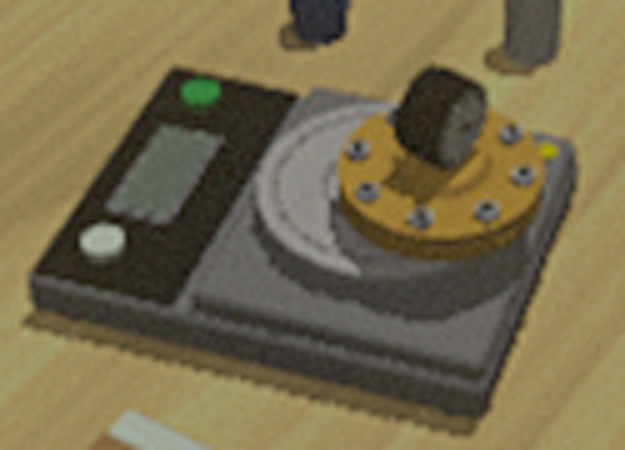

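```bash
cat > meas.py <<'E'
from h import *
from scipy.optimize import least_squares
def circfit(P,r=None):
    P=P[:,:2]; x0=P.mean(0)
    f=lambda q: np.hypot(*(P-q[:2]).T)-(r if r else q[2])
    s=least_squares(f,[*x0,.05],loss="soft_l1",f_scale=.001); return s.x,np.sqrt(np.median(f(s.x)**2))
def flange(d,n="top",prior=None,zt=.092):
    im=d["color"];H,S,V=cv2.split(cv2.cvtColor(im,cv2.COLOR_BGR2HSV))
    return H,S,V
E
python3 - <<'E'
from meas import *
d=pickle.load(open("top0.pkl","rb")); H,S,V=flange(d)
for (u,v,nm) in [(235,190,'flange'),(251,160,'fl'),(230,200,'pan'),(250,210,'pan'),(217,190,'hous'),(280,210,'hous'),(250,150,'wood'),(285,237,'white'),(236,247,'green'),(225,250,'console')]:
    print(nm,H[v,u],S[v,u],V[v,u])
E
```

```text
flange 21 55 98
fl 23 175 112
pan 25 14 112
pan 24 12 110
hous 12 42 90
hous 14 39 85
wood 19 137 112
white 110 7 112
green 61 128 100
console 19 121 84
```

```bash
cat >> meas.py <<'E'
def scale_top(d):
    H,S,V=flange(d); roi=np.zeros(H.shape,bool); roi[140:270,200:310]=1
    g=max(blobs((H>45)&(H<85)&(S>90)&roi))[1]
    con=np.zeros(H.shape,bool); con[225:250,276:294]=1
    w=max(blobs((S<40)&(V>85)&con),key=lambda b:b[0])
    G=plane(d,g,.042)[0]; W=plane(d,w[1],.042)[0]
    yv=(G-W)[:2]; L=np.hypot(*yv); yv/=L; xv=np.array([yv[1],-yv[0]])
    o=(G+W)[:2]/2+.088*xv
    return dict(G=G,W=W,L=L,warea=w[0],yaw=np.arctan2(xv[1],xv[0]),o=o,pan=o+.04*xv,xv=xv,yv=yv)
def gauge_top(d,box=(140,215,215,300),zt=.092):
    H,S,V=flange(d); roi=np.zeros(H.shape,bool); roi[box[0]:box[1],box[2]:box[3]]=1
    m=((S>155)&(H>19)&(H<32)&roi).astype(np.uint8)
    m=cv2.morphologyEx(m,cv2.MORPH_OPEN,np.ones((3,3),np.uint8))
    c=max(cv2.findContours(m,cv2.RETR_EXTERNAL,cv2.CHAIN_APPROX_NONE)[0],key=cv2.contourArea)
    hull=c[:,0,:]
    P=plane(d,hull,zt); q,e=circfit(P); return q,e,m
def pan_top(d):
    H,S,V=flange(d); roi=np.zeros(H.shape,bool); roi[150:222,215:282]=1
    m=((S<28)&(V>88)&roi).astype(np.uint8)
    m=cv2.morphologyEx(m,cv2.MORPH_OPEN,np.ones((3,3),np.uint8))
    c=max(cv2.findContours(m,cv2.RETR_EXTERNAL,cv2.CHAIN_APPROX_NONE)[0],key=cv2.contourArea)[:,0,:]
    P=plane(d,c,.062); return P,m
E
python3 - <<'E'
from meas import *
d=pickle.load(open("top0.pkl","rb"))
s=scale_top(d); print(s)
q,e,m=gauge_top(d); print("flange",q,e)
P,m2=pan_top(d)
r=np.hypot(*(P[:,:2]-s["pan"]).T); Q=P[r>.055]; print(len(P),len(Q),circfit(Q),circfit(Q,.065))
im=d["color"].copy(); im[m>0]=(0,0,255); im[m2>0]=(255,0,0)
cv2.imwrite("pics/m0.png",cv2.resize(im[140:270,200:310],None,fx=4,fy=4,interpolation=0))
# flange from scene
d=pickle.load(open("scene0.pkl","rb")); H,S,V=flange(d)
print(H[195,255],S[195,255],V[195,255])
roi=np.zeros(H.shape,bool); roi[172:212,238:292]=1
b=max(blobs((S>120)&(H>12)&(H<32)&roi),key=lambda b:b[0]);print(b)
E
```

```text
{'G': array([0.43422637, 0.07786685, 0.042     ]), 'W': array([ 0.46457812, -0.04189275,  0.042     ]), 'L': np.float64(0.12354590359622414), 'warea': np.int32(52), 'yaw': np.float64(0.24821270051456518), 'o': array([0.53470531, 0.03960618]), 'pan': array([0.57347943, 0.04943305]), 'xv': array([0.96935306, 0.24567183]), 'yv': array([-0.24567183,  0.96935306])}
flange [0.60764835 0.04781352 0.03860017] 0.008779116828471913
151 80 (array([0.57035693, 0.05123964, 0.05973589]), np.float64(0.000706767214562408)) (array([0.57575796, 0.04727022, 0.05      ]), np.float64(0.0012658426727696862))
20 171 158
(np.int32(767), array([262.91395046, 192.79139505]), array([243, 177,  44,  30], dtype=int32))
```

View pics/m0.png

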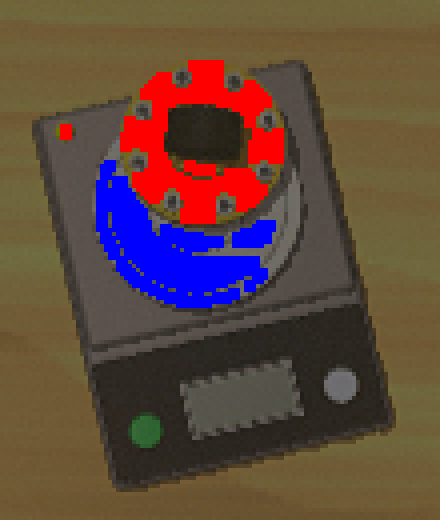

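```bash
cat >> meas.py <<'E'
def gauge_top(d,box=(140,215,215,300),zt=.092):
    H,S,V=flange(d); roi=np.zeros(H.shape,bool); roi[box[0]:box[1],box[2]:box[3]]=1
    m=((S>145)&(H>19)&(H<32)&(V>60)&roi).astype(np.uint8)
    m=cv2.morphologyEx(m,cv2.MORPH_OPEN,np.ones((3,3),np.uint8))
    c=max(cv2.findContours(m,cv2.RETR_EXTERNAL,cv2.CHAIN_APPROX_NONE)[0],key=cv2.contourArea)
    hull=cv2.convexHull(c)
    mm=np.zeros_like(m); cv2.drawContours(mm,[hull],-1,1,-1)
    hc=cv2.findContours(mm,cv2.RETR_EXTERNAL,cv2.CHAIN_APPROX_NONE)[0][0][:,0,:]
    q,e=circfit(plane(d,hc,zt)); 
    c=blobs(mm)[0][1]
    return q,e,plane(d,c,zt)[0],m
E
python3 - <<'E'
from meas import *
d=pickle.load(open("top0.pkl","rb"))
q,e,c,m=gauge_top(d); print("flange",q,e,c)
s=scale_top(d); print("pan-gauge",s["pan"]-q[:2],np.hypot(*(s["pan"]-q[:2])))
d=pickle.load(open("scene0.pkl","rb")); H,S,V=flange(d)
a=np.linspace(0,2*np.pi,60)
P=np.c_[q[0]+.05*np.cos(a),q[1]+.05*np.sin(a),np.full(60,.092)]
im=cv2.resize(d["color"][155:245,175:300],None,fx=5,fy=5,interpolation=2)
for p in proj(d,P): cv2.circle(im,tuple(int(v) for v in ((p-[175,155]+.5)*5)),1,(0,0,255),-1)
P=np.c_[s["pan"][0]+.065*np.cos(a),s["pan"][1]+.065*np.sin(a),np.full(60,.062)]
for p in proj(d,P): cv2.circle(im,tuple(int(v) for v in ((p-[175,155]+.5)*5)),1,(255,0,0),-1)
cv2.imwrite("pics/ov0.png",im)
E
```

```text
flange [0.60708108 0.04782221 0.04861119] 0.0005526125703593718 [0.60679886 0.04783994 0.092     ]
pan-gauge [-0.03360165  0.00161084] 0.03364023547127154
```

View pics/ov0.png

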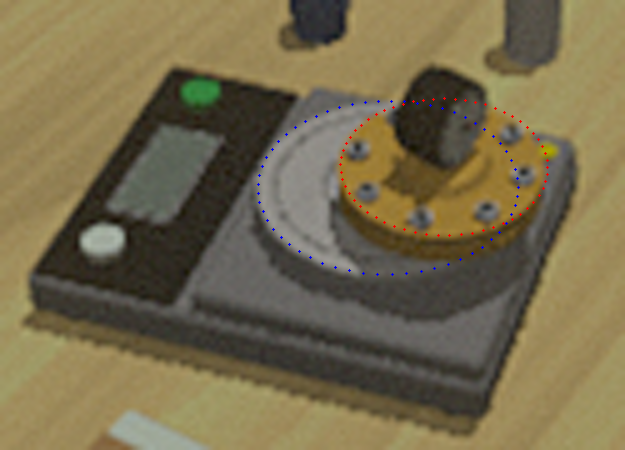

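>>> carry_out:
  steps:
    - {"dp": [2,-0.9,0],"yaw": 0.03,"grip": 0.29}
    - {"dp": [5,-2.2,0],"yaw": 0.05,"grip": 0.29}
    - {"dp": [9,-4,0],"yaw": 0.1,"grip": 0.29}
    - {"dp": [13,-5.8,0],"yaw": 0.14,"grip": 0.29}
    - {"dp": [17,-7.6,0],"yaw": 0.18,"grip": 0.29}
    - {"dp": [21,-9.4,0],"yaw": 0.2,"grip": 0.29}
    - {"dp": [25,-11.2,0],"yaw": 0.24,"grip": 0.29}
    - {"dp": [29,-13,0],"yaw": 0.28,"grip": 0.29}
    - {"dp": [33,-14.8,0],"yaw": 0.3,"grip": 0.29}
    - {"dp": [37,-16.6,0],"yaw": 0.34,"grip": 0.29}
    - {"dp": [41,-18.4,0],"yaw": 0.38,"grip": 0.29}
    - {"dp": [45,-20.2,0],"yaw": 0.4,"grip": 0.29}
    - {"dp": [49,-22,0],"yaw": 0.43,"grip": 0.29}
    - {"dp": [53,-23.8,0],"yaw": 0.46,"grip": 0.29}
    - {"dp": [57,-25.6,0],"yaw": 0.488,"grip": 0.29}
    - {"dp": [60.5,-27.1,0],"yaw": 0.488,"grip": 0.29}
    - {"dp": [63.5,-28.5,0],"yaw": 0.488,"grip": 0.29}
    - {"dp": [65.3,-29.3,0],"yaw": 0.488,"grip": 0.29}
    - {"dp": [65.3,-29.3,0],"yaw": 0.488,"grip": 0.29}
    - {"dp": [65.3,-29.3,0],"yaw": 0.488,"grip": 0.29}

```text
clock: 2.1
tool_pos: [0.6999, 0.0454, 0.218]
ee_rot: [3.141, 0.001, -0.048]
ft_force: [0.5, -0.6, 0.1]
gripper_width: 0.06
```

Run:
```python
from meas import *
from station import env
s=env.read_state(); print(s["clock"],s["tool_pos"],s["ee_rot"],s["gripper_width"],s["ft_force"])
d=env.read_camera("wrist"); pickle.dump((s,d),open("w1.pkl","wb")); cv2.imwrite("pics/w1.png",d["color"]); print(d["K"],d["k1"],d["mount"])
t=env.read_camera("scene"); pickle.dump(t,open("sc1.pkl","wb"));cv2.imwrite("pics/s1.png",t["color"])
t=env.read_camera("top"); pickle.dump(t,open("top1.pkl","wb"));cv2.imwrite("pics/t1.png",t["color"])
```

```text
2.1 [0.69990383 0.04536777 0.21795851] [ 3.14135315e+00  1.17037014e-03 -4.78148721e-02] 0.05999675346789125 [ 0.54888    -0.59454005  0.13029379]
[[322.63276405   0.         253.59141126]
 [  0.         322.63276405 196.7889105 ]
 [  0.           0.           1.        ]] 0.007838977497155564 [[-1.55716879e-03 -9.66083247e-01 -2.58226132e-01  7.02353137e-02]
 [ 9.99998667e-01 -1.37771042e-03 -8.75913512e-04  6.76915621e-04]
 [ 4.90444536e-04 -2.58227152e-01  9.66084105e-01 -1.67517584e-01]
 [ 0.00000000e+00  0.00000000e+00  0.00000000e+00  1.00000000e+00]]
```

View pics/w1.png

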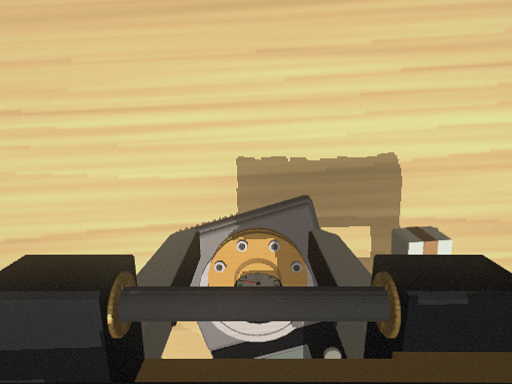

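View pics/s1.png

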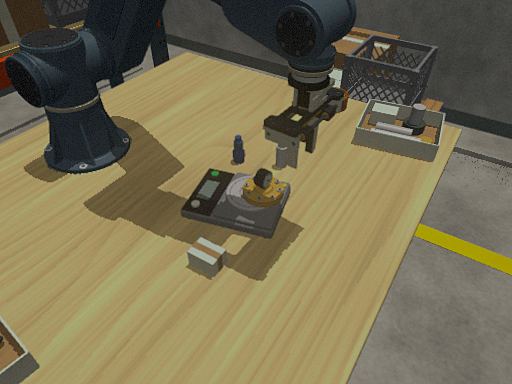

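View pics/t1.png

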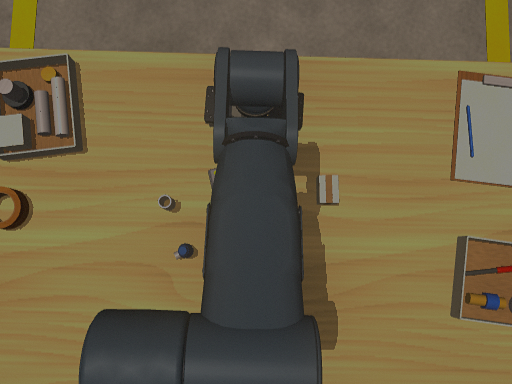

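>>> carry_out:
  steps:
    - {"dp": [0,0.2,1],"yaw": 0,"grip": 0.29}
    - {"dp": [0,0.2,3],"yaw": 0,"grip": 0.29}
    - {"dp": [0,0.2,5.5],"yaw": 0,"grip": 0.29}
    - {"dp": [0,0.2,8],"yaw": 0,"grip": 0.29}
    - {"dp": [0,0.2,10.5],"yaw": 0,"grip": 0.29}
    - {"dp": [0,0.2,12.5],"yaw": 0,"grip": 0.29}
    - {"dp": [0,0.2,13.5],"yaw": 0,"grip": 0.29}
    - {"dp": [0,0.2,13.8],"yaw": 0,"grip": 0.29}
    - {"dp": [-1,0.2,13.8],"yaw": 0,"grip": 0.29}
    - {"dp": [-2,0.2,13.8],"yaw": 0,"grip": 0.29}
    - {"dp": [-2.5,0.2,13.8],"yaw": 0,"grip": 0.29}
    - {"dp": [-3,0.2,13.8],"yaw": 0,"grip": 0.29}
    - {"dp": [-3,0.2,13.8],"yaw": 0,"grip": 0.29}
    - {"dp": [-3,0.2,13.8],"yaw": 0,"grip": 0.29}

```text
clock: 3.65
tool_pos: [0.6706, 0.0449, 0.081]
ee_rot: [-3.142, -0.001, -0.048]
ft_force: [-1.0, 0.6, 0.3]
gripper_width: 0.0599
```

```bash
cat > look.py <<'E'
from meas import *
from station import env
import sys
def look(tag):
    s=env.read_state(); print(s["clock"],s["tool_pos"].round(4),s["ee_rot"].round(4),s["ft_force"].round(2))
    t=env.read_camera("scene"); w=env.read_camera("wrist"); pickle.dump((s,t,w),open(tag+".pkl","wb"))
    a=cv2.resize(t["color"][120:245,175:330],None,fx=4,fy=4,interpolation=2)
    cv2.imwrite(f"pics/{tag}s.png",a); cv2.imwrite(f"pics/{tag}w.png",w["color"])
if __name__=="__main__": look(sys.argv[1])
E
python3 look.py a
```

```text
3.65 [0.6706 0.0449 0.081 ] [-3.1416e+00 -7.0000e-04 -4.8200e-02] [-1.04  0.64  0.31]
```

View pics/as.png

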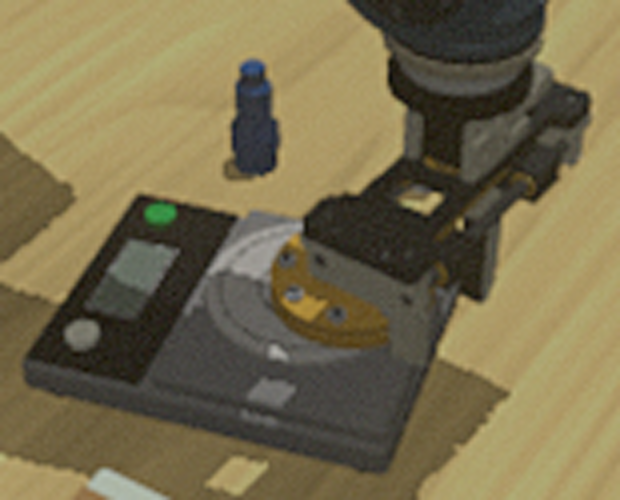

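View pics/aw.png

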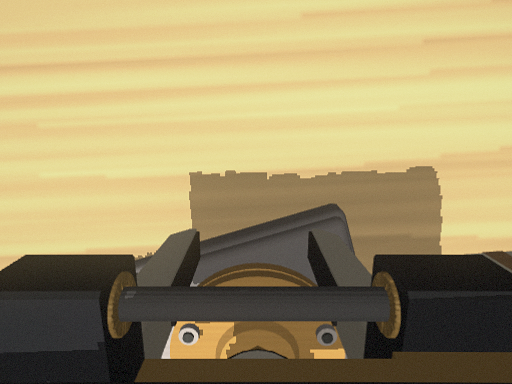

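>>> carry_out:
  steps:
    - {"dp": [-0.5,0,0],"yaw": 0,"grip": 0.29}
    - {"dp": [-1,0,0],"yaw": 0,"grip": 0.29}
    - {"dp": [-1.3,0,0],"yaw": 0,"grip": 0.29}
    - {"dp": [-1.5,0,0],"yaw": 0,"grip": 0.29}
    - {"dp": [-1.7,0,0],"yaw": 0,"grip": 0.29}
    - {"dp": [-1.9,0,0],"yaw": 0,"grip": 0.29}
    - {"dp": [-2.1,0,0],"yaw": 0,"grip": 0.29}
    - {"dp": [-2.3,0,0],"yaw": 0,"grip": 0.29}
    - {"dp": [-2.5,0,0],"yaw": 0,"grip": 0.29}
    - {"dp": [-2.6,0,0],"yaw": 0,"grip": 0.29}

```text
clock: 4.75
tool_pos: [0.6442, 0.0463, 0.0807]
ee_rot: [-3.141, -0.0, -0.048]
ft_force: [2.5, -1.0, 0.5]
gripper_width: 0.0599
```

```bash
python3 look.py b
```

```text
4.75 [0.6442 0.0463 0.0807] [-3.1415e+00 -2.0000e-04 -4.8200e-02] [ 2.5  -0.95  0.51]
```

View pics/bs.png

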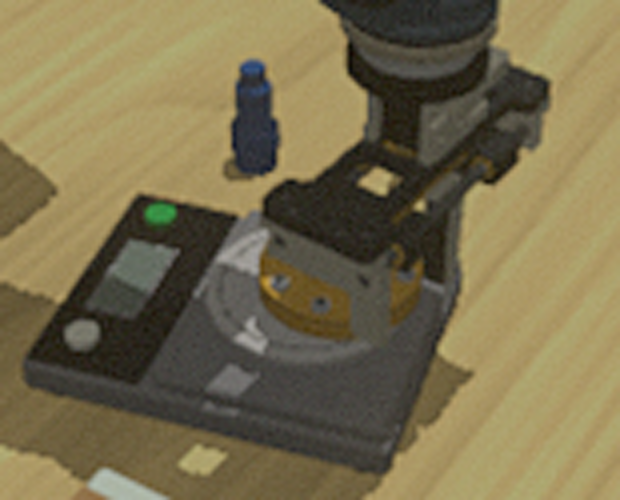

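View pics/bw.png

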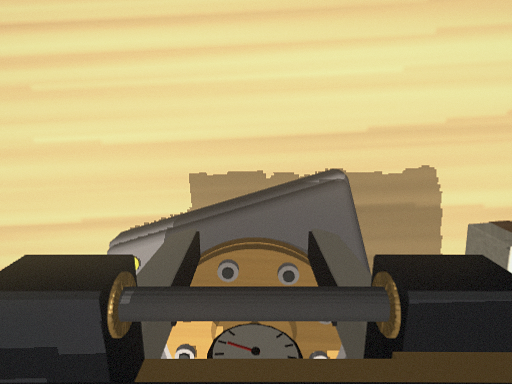

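>>> carry_out:
  steps:
    - {"dp": [-0.1,0,0],"yaw": 0,"grip": 0.29}
    - {"dp": [-0.3,0,0],"yaw": 0,"grip": 0.29}
    - {"dp": [-0.5,0,0],"yaw": 0,"grip": 0.29}
    - {"dp": [-0.7,0,0],"yaw": 0,"grip": 0.29}
    - {"dp": [-0.9,0,0],"yaw": 0,"grip": 0.29}
    - {"dp": [-1.1,0,0],"yaw": 0,"grip": 0.29}
    - {"dp": [-1.3,0,0],"yaw": 0,"grip": 0.29}
    - {"dp": [-1.5,0,0],"yaw": 0,"grip": 0.29}
    - {"dp": [-1.65,0,0],"yaw": 0,"grip": 0.29}
    - {"dp": [-1.75,0,0],"yaw": 0,"grip": 0.29}
    - {"dp": [-1.8,0,0],"yaw": 0,"grip": 0.29}
    - {"dp": [-1.8,0,0],"yaw": 0,"grip": 0.29}

```text
clock: 6.05
tool_pos: [0.6262, 0.0471, 0.0806]
ee_rot: [-3.142, 0.0, -0.048]
ft_force: [2.1, -0.2, -0.2]
gripper_width: 0.06
```

```bash
python3 look.py c
```

```text
6.05 [0.6262 0.0471 0.0806] [-3.1416e+00  2.0000e-04 -4.8200e-02] [ 2.11 -0.24 -0.21]
```

View pics/cs.png

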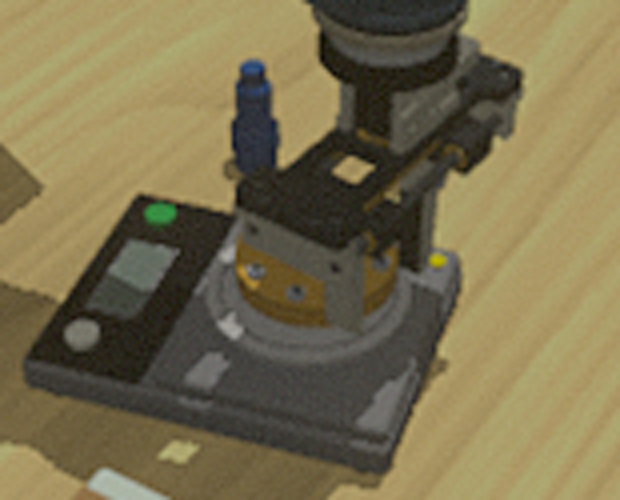

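View pics/cw.png

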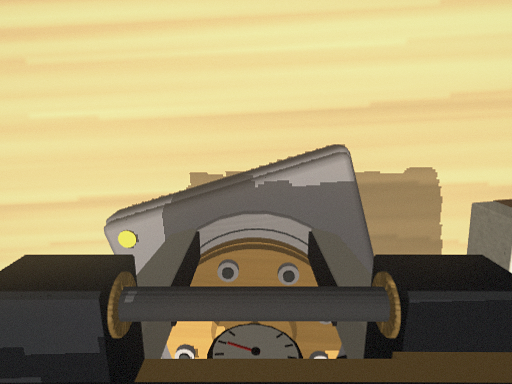

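>>> carry_out:
  steps:
    - {"dp": [0.3,0,0],"yaw": 0,"grip": 0.29}
    - {"dp": [1,0,0],"yaw": 0,"grip": 0.29}
    - {"dp": [2.5,0,0],"yaw": 0,"grip": 0.29}
    - {"dp": [4,0,-0.5],"yaw": 0,"grip": 0.29}
    - {"dp": [5,0,-3],"yaw": 0,"grip": 0.29}
    - {"dp": [5,0,-6.5],"yaw": 0,"grip": 0.29}
    - {"dp": [5,0,-10.5],"yaw": 0,"grip": 0.29}
    - {"dp": [5,0,-14.5],"yaw": 0,"grip": 0.29}
    - {"dp": [3,0,-18],"yaw": 0,"grip": 0.29}
    - {"dp": [0,0,-21],"yaw": 0,"grip": 0.29}
    - {"dp": [-3,0,-22],"yaw": 0,"grip": 0.29}
    - {"dp": [-6,0,-22],"yaw": 0,"grip": 0.29}
    - {"dp": [-7.5,0,-22],"yaw": 0,"grip": 0.29}
    - {"dp": [-8,0,-22],"yaw": 0,"grip": 0.29}
    - {"dp": [-8,0,-22],"yaw": 0,"grip": 0.29}
    - {"dp": [-8,0,-22],"yaw": 0,"grip": 0.29}

```text
clock: 7.75
tool_pos: [0.5471, 0.0509, 0.3005]
ee_rot: [-3.142, 0.0, -0.048]
ft_force: [0.3, 0.2, 0.3]
gripper_width: 0.0598
```

```bash
python3 look.py d
```

```text
7.75 [0.5471 0.0509 0.3005] [-3.1416e+00  2.0000e-04 -4.8300e-02] [0.31 0.16 0.31]
```

View pics/dw.png

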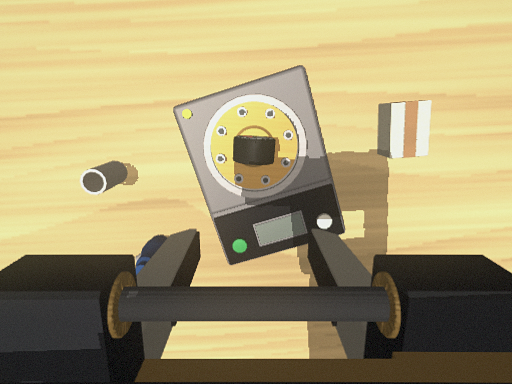

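View pics/ds.png

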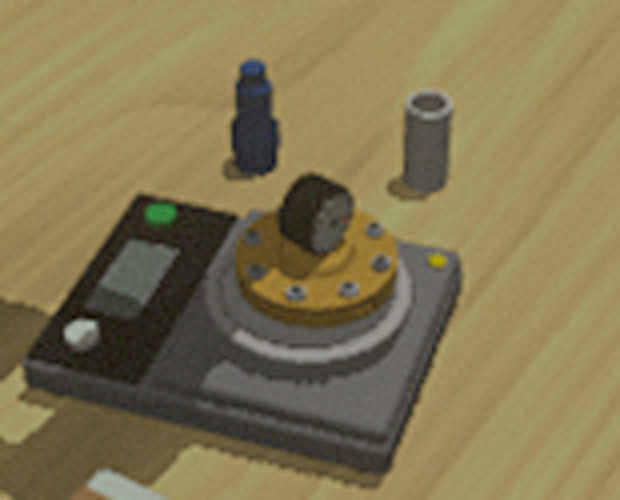

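```bash
cat > wm.py <<'E'
from meas import *
from scipy.spatial.transform import Rotation as Ro
def wcam(s,d):
    T=np.eye(4);T[:3,:3]=Ro.from_euler("xyz",s["ee_rot"]).as_matrix();T[:3,3]=s["tool_pos"]
    M=np.linalg.inv(T@d["mount"]); e=dict(d); e["rvec"]=cv2.Rodrigues(M[:3,:3])[0].ravel(); e["tvec"]=M[:3,3]; return e
E
python3 - <<'E'
from wm import *
s,t,w=pickle.load(open("d.pkl","rb")); e=wcam(s,w)
im=w["color"]; H,S,V=flange(w)
for u,v in [(230,130),(255,182),(240,180),(208,145),(255,97),(303,150),(190,150),(315,150),(240,193),(240,245),(324,221),(290,108)]: print(u,v,H[v,u],S[v,u],V[v,u])
cv2.imwrite("pics/dz.png",cv2.resize(im[60:270,165:350],None,fx=3.2,fy=2.85 and 3.2,interpolation=0)[:600])
E
```

```text
230 130 28 114 238
255 182 18 139 161
240 180 16 34 98
208 145 41 8 241
255 97 45 6 241
303 150 15 18 233
190 150 18 26 179
315 150 13 24 169
240 193 14 18 242
240 245 64 125 198
324 221 53 4 240
290 108 16 30 193
```

View pics/dz.png

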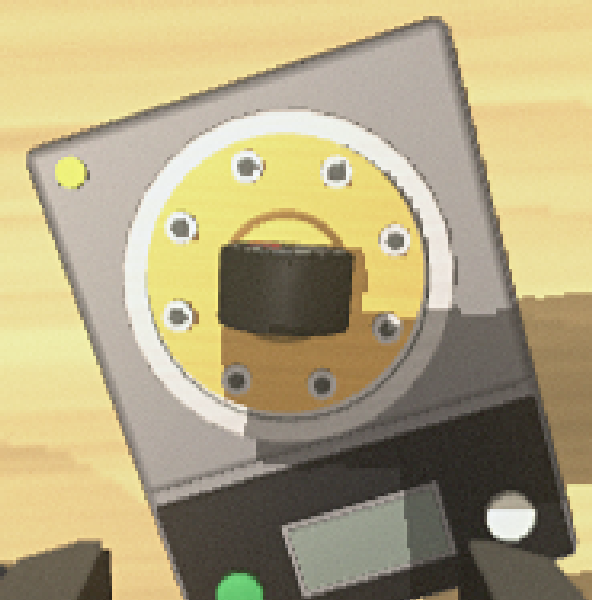

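```bash
cat >> wm.py <<'E'
def measure(s,w,gz=.092):
    e=wcam(s,w); H,S,V=flange(w)
    # key pose
    g=max(blobs((H>50)&(H<80)&(S>90)),key=lambda b:b[0]); 
    out={"G":plane(e,g[1],.042)[0].round(4),"garea":g[0]}
    # flange: brass blob inside bright pan
    pal=((V>205)&(S<45)).astype(np.uint8)
    b=((S>70)&(H>10)&(H<35)).astype(np.uint8)
    c0=proj(e,[[.5735,.0494,.07]])[0]; yy,xx=np.mgrid[:384,:512]
    f=390/1.0
    rp=322.6*.067/(e["tvec"][2]+0 if 0 else (wz(s)-.062))
    near=np.hypot(xx-c0[0],yy-c0[1])<rp*1.15
    b=cv2.morphologyEx((b*near).astype(np.uint8),cv2.MORPH_OPEN,np.ones((3,3),np.uint8))
    c=max(cv2.findContours(b,cv2.RETR_EXTERNAL,cv2.CHAIN_APPROX_NONE)[0],key=cv2.contourArea)
    mm=np.zeros_like(b); cv2.drawContours(mm,[cv2.convexHull(c)],-1,1,-1)
    hc=cv2.findContours(mm,cv2.RETR_EXTERNAL,cv2.CHAIN_APPROX_NONE)[0][0][:,0,:]
    fq,fe=circfit(plane(e,hc,gz)); out["flange"]=(fq.round(4),round(fe,5))
    p=cv2.morphologyEx((pal*near).astype(np.uint8),cv2.MORPH_OPEN,np.ones((2,2),np.uint8))
    c=max(cv2.findContours(p,cv2.RETR_EXTERNAL,cv2.CHAIN_APPROX_NONE)[0],key=lambda c:len(c))[:,0,:]
    P=plane(e,c,.062); r=np.hypot(*(P[:,:2]-[.5735,.0494]).T); Q=P[r>.060]
    ang=np.arctan2(Q[:,1]-.0494,Q[:,0]-.5735)
    out["pan"]=[x.round(5) for x in circfit(Q)]+[len(Q),np.degrees([ang.min(),ang.max()]).round()]
    out["panR"]=[x.round(5) for x in circfit(Q,.0645)]
    im=w["color"].copy(); im[mm>0]=im[mm>0]//2+np.array([0,0,127],np.uint8)
    for q in c[r>.060]: im[q[1],q[0]]=(255,0,0)
    return out,im
def wz(s): return s["tool_pos"][2]+.1675
E
python3 - <<'E'
from wm import *
s,t,w=pickle.load(open("d.pkl","rb")); o,im=measure(s,w); print(*o.items(),sep="\n")
cv2.imwrite("pics/dm.png",cv2.resize(im[60:270,165:350],None,fx=3,fy=3,interpolation=0)[:600])
E
```

```text
('G', array([0.4329, 0.0768, 0.042 ]))
('garea', np.int32(173))
('flange', (array([0.5773, 0.0488, 0.0499]), np.float64(0.00029)))
('pan', [array([0.57116, 0.0472 , 0.06363]), np.float64(0.00031), 220, array([-104.,  163.])])
('panR', [array([0.57044, 0.04685, 0.05   ]), np.float64(0.00059)])
```

View pics/dm.png

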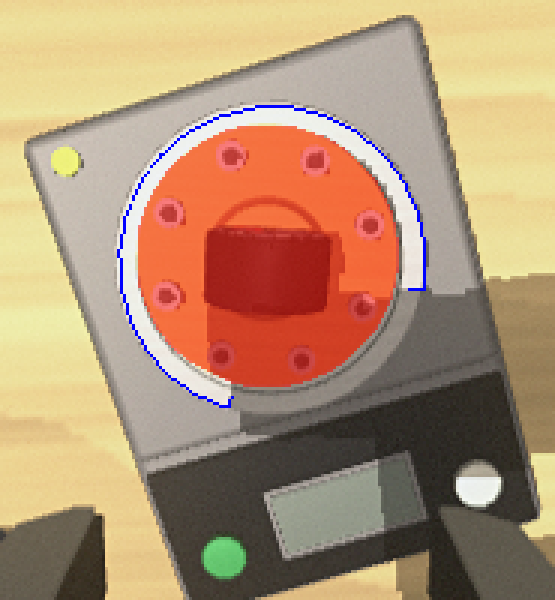

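>>> carry_out:
  steps:
    - {"dp": [1,-0.2,0],"yaw": -0.03,"grip": 0.29}
    - {"dp": [3,-0.7,0],"yaw": -0.1,"grip": 0.29}
    - {"dp": [6,-1.3,1],"yaw": -0.2,"grip": 0.29}
    - {"dp": [9,-2,2],"yaw": -0.28,"grip": 0.29}
    - {"dp": [11,-2.3,4],"yaw": -0.308,"grip": 0.29}
    - {"dp": [11.5,-2.3,7],"yaw": -0.308,"grip": 0.29}
    - {"dp": [11.5,-2.3,10],"yaw": -0.308,"grip": 0.29}
    - {"dp": [11,-2.3,13],"yaw": -0.308,"grip": 0.29}
    - {"dp": [10.5,-2.3,16],"yaw": -0.308,"grip": 0.29}
    - {"dp": [10.5,-2.3,19],"yaw": -0.308,"grip": 0.29}
    - {"dp": [10.5,-2.3,21],"yaw": -0.308,"grip": 0.29}
    - {"dp": [10.5,-2.3,22],"yaw": -0.308,"grip": 0.29}
    - {"dp": [10.5,-2.3,22],"yaw": -0.308,"grip": 0.29}
    - {"dp": [10.5,-2.3,22],"yaw": -0.308,"grip": 0.29}

```text
clock: 9.25
tool_pos: [0.6532, 0.0689, 0.0814]
ee_rot: [3.141, -0.001, 0.26]
ft_force: [0.1, -0.9, 0.5]
gripper_width: 0.0602
```

```bash
python3 look.py e
python3 - <<'E'
from wm import *
s,_,_=pickle.load(open("e.pkl","rb")); y=s["ee_rot"][2]; x=np.array([np.cos(y),np.sin(y)]); yv=np.array([np.sin(y),-np.cos(y)])
d=s["tool_pos"][:2]-[.5710,.0470]; print(d@x,d@yv, (s["tool_pos"][:2]-[.5773,.0488])@x,(s["tool_pos"][:2]-[.5773,.0488])@yv)
E
```

```text
9.25 [0.6532 0.0689 0.0814] [ 3.1413e+00 -1.2000e-03  2.6020e-01] [ 0.06 -0.88  0.5 ]
0.08505464430286012 -1.0703998023244704e-05 0.0785036137818909 0.00010761385071774571
```

View pics/es.png

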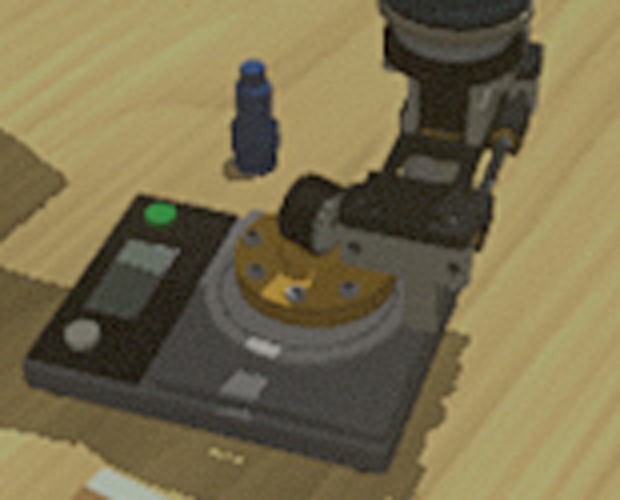

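>>> carry_out:
  steps:
    - {"dp": [-0.6,0,0],"yaw": 0,"grip": 0.29}
    - {"dp": [-1.4,0,0],"yaw": 0,"grip": 0.29}
    - {"dp": [-2.1,0,0],"yaw": 0,"grip": 0.29}
    - {"dp": [-2.6,0,0],"yaw": 0,"grip": 0.29}
    - {"dp": [-2.8,0,0],"yaw": 0,"grip": 0.29}
    - {"dp": [-2.95,0,0],"yaw": 0,"grip": 0.29}
    - {"dp": [-3.1,0,0],"yaw": 0,"grip": 0.29}
    - {"dp": [-3.25,0,0],"yaw": 0,"grip": 0.29}
    - {"dp": [-3.4,0,0],"yaw": 0,"grip": 0.29}
    - {"dp": [-3.5,0,0],"yaw": 0,"grip": 0.29}
    - {"dp": [-3.6,0,0],"yaw": 0,"grip": 0.29}
    - {"dp": [-3.6,0,0],"yaw": 0,"grip": 0.29}
    - {"dp": [-3.6,0,0],"yaw": 0,"grip": 0.29}

```text
clock: 10.65
tool_pos: [0.6175, 0.0596, 0.0806]
ee_rot: [3.142, 0.0, 0.26]
ft_force: [1.3, 0.5, 0.9]
gripper_width: 0.06
```

```bash
python3 look.py f
```

```text
10.65 [0.6175 0.0596 0.0806] [3.1416e+00 1.0000e-04 2.5980e-01] [1.34 0.52 0.95]
```

View pics/fs.png

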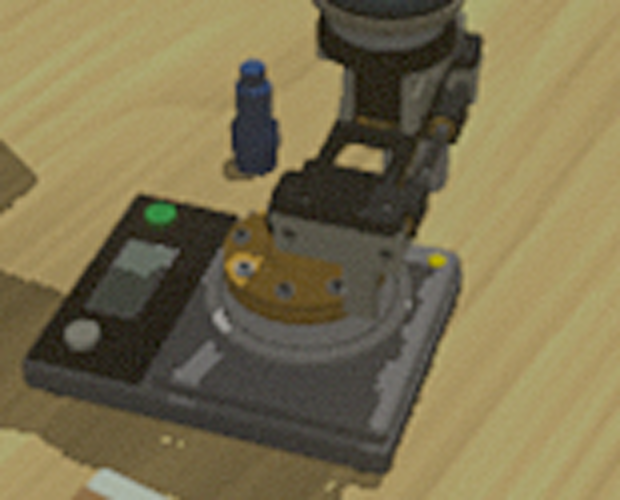

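>>> carry_out:
  steps:
    - {"dp": [0.3,0,0],"yaw": 0,"grip": 0.29}
    - {"dp": [1,0,0],"yaw": 0,"grip": 0.29}
    - {"dp": [2.5,0,0],"yaw": 0,"grip": 0.29}
    - {"dp": [4,0,-0.5],"yaw": 0,"grip": 0.29}
    - {"dp": [5,0,-3],"yaw": 0,"grip": 0.29}
    - {"dp": [5,0,-6.5],"yaw": 0,"grip": 0.29}
    - {"dp": [5,0,-10.5],"yaw": 0,"grip": 0.29}
    - {"dp": [5,0,-14.5],"yaw": 0,"grip": 0.29}
    - {"dp": [3,0,-18],"yaw": 0,"grip": 0.29}
    - {"dp": [0,-0.5,-21],"yaw": 0,"grip": -1}
    - {"dp": [-3,-1,-22],"yaw": 0,"grip": -1}
    - {"dp": [-6,-1,-22],"yaw": 0,"grip": -1}
    - {"dp": [-7,-1,-22],"yaw": 0,"grip": -1}
    - {"dp": [-7,-1,-22],"yaw": 0,"grip": -1}
    - {"dp": [-7,-1,-22],"yaw": 0,"grip": -1}

```text
clock: 12.25
tool_pos: [0.5482, 0.0514, 0.3004]
ee_rot: [-3.141, 0.0, 0.26]
ft_force: [0.1, -0.1, 0.4]
gripper_width: 0.0167
```

```bash
python3 look.py g;  python3 - <<'E'
from wm import *
s,t,w=pickle.load(open("g.pkl","rb")); o,im=measure(s,w); print(*o.items(),sep="\n")
cv2.imwrite("pics/gm.png",cv2.resize(im[40:300,145:350],None,fx=2.3,fy=2.3,interpolation=0))
E
```

```text
12.25 [0.5482 0.0514 0.3004] [-3.1415e+00  2.0000e-04  2.5960e-01] [ 0.12 -0.07  0.38]
('G', array([0.4352, 0.0823, 0.042 ]))
('garea', np.int32(62))
('flange', (array([0.57  , 0.0467, 0.0499]), np.float64(0.00024)))
('pan', [array([0.57305, 0.0491 , 0.06408]), np.float64(0.0022), 338, array([-102.,  164.])])
('panR', [array([0.57284, 0.049  , 0.05   ]), np.float64(0.00229)])
```

View pics/gm.png

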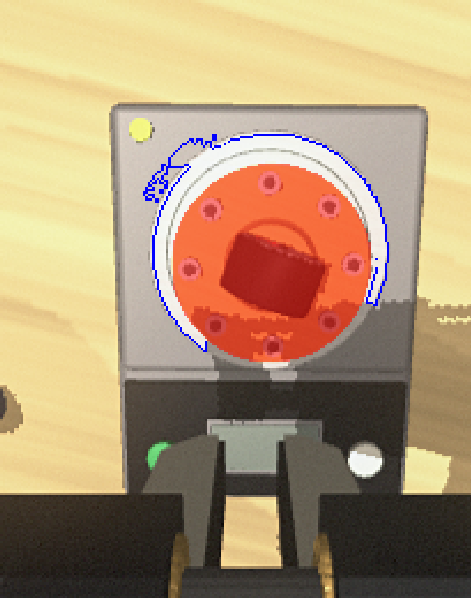

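View pics/gw.png

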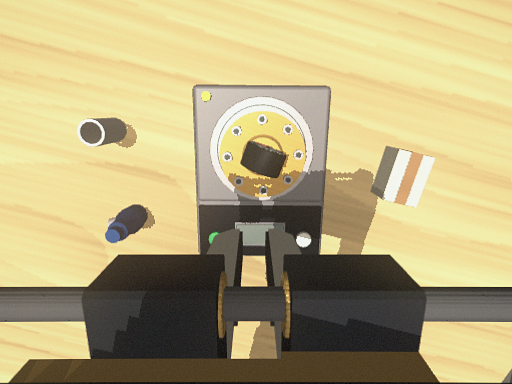

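View pics/gs.png

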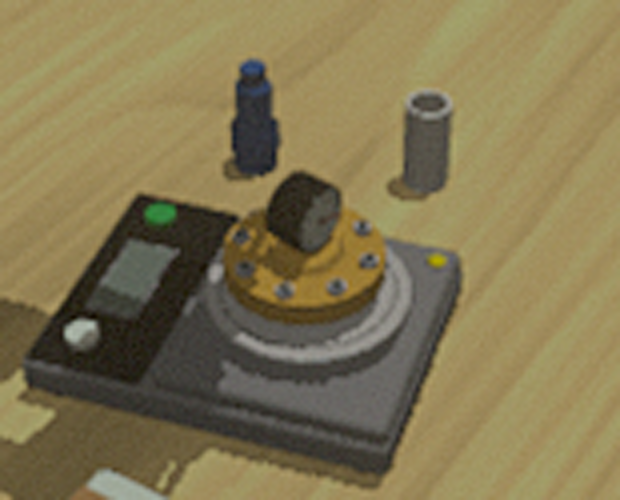

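```bash
sed -i 's/V>205/V>222/' wm.py
python3 - <<'E'
from wm import *
for n in "dg":
    s,t,w=pickle.load(open(n+".pkl","rb")); o,im=measure(s,w); print(*o.items(),sep="\n")
    # robust: drop residual>1mm using cleaned points
    cv2.imwrite(f"pics/{n}m2.png",cv2.resize(im[40:300,145:350],None,fx=2.3,fy=2.3,interpolation=0))
E
```

```text
('G', array([0.4329, 0.0768, 0.042 ]))
('garea', np.int32(173))
('flange', (array([0.5773, 0.0488, 0.0499]), np.float64(0.00029)))
('pan', [array([0.57118, 0.04711, 0.0634 ]), np.float64(0.00028), 213, array([-104.,  163.])])
('panR', [array([0.57022, 0.04667, 0.05   ]), np.float64(0.0007)])
('G', array([0.4352, 0.0823, 0.042 ]))
('garea', np.int32(62))
('flange', (array([0.57  , 0.0467, 0.0499]), np.float64(0.00024)))
('pan', [array([0.57164, 0.04699, 0.06337]), np.float64(0.00031), 222, array([-102.,  163.])])
('panR', [array([0.57069, 0.04661, 0.05   ]), np.float64(0.00065)])
```

View pics/gm2.png

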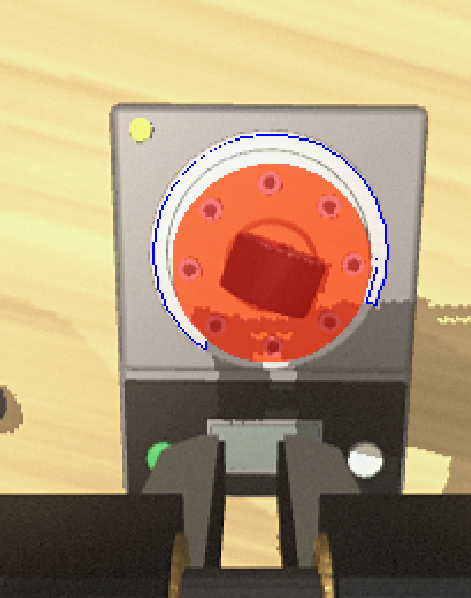

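>>> carry_out:
  steps:
    - {"dp": [-1,2,0],"yaw": 0,"grip": -1}
    - {"dp": [-3,5,0],"yaw": 0,"grip": -1}
    - {"dp": [-5,9,0],"yaw": 0,"grip": -1}
    - {"dp": [-7,13,0],"yaw": 0,"grip": -1}
    - {"dp": [-9.5,17,0],"yaw": 0,"grip": -1}
    - {"dp": [-12,21,0],"yaw": 0,"grip": -1}
    - {"dp": [-14,25,0],"yaw": 0,"grip": -1}
    - {"dp": [-16,28,0],"yaw": 0,"grip": -1}
    - {"dp": [-18,30,0],"yaw": 0,"grip": -1}
    - {"dp": [-18.5,31.4,0],"yaw": 0,"grip": -1}
    - {"dp": [-18.5,31.4,0],"yaw": 0,"grip": -1}

```text
clock: 13.45
tool_pos: [0.4496, -0.301, 0.3001]
ee_rot: [-3.141, 0.0, 0.258]
ft_force: [0.0, 0.2, 0.2]
gripper_width: 0.0006
```

Run:
```python
from wm import *
from station import env
s=env.read_state();print(s["clock"],s["tool_pos"],s["gripper_width"])
d=env.read_camera("top"); t=env.read_camera("scene"); pickle.dump((d,t),open("top2.pkl","wb"))
sc=scale_top(d); print(sc["pan"],sc["G"],sc["W"],sc["L"],sc["yaw"])
q,e,c,m=gauge_top(d,box=(145,225,215,300)); print(q,e,c)
P,m2=pan_top(d); r=np.hypot(*(P[:,:2]-sc["pan"]).T); Q=P[r>.058]; print(circfit(Q))
H,S,V=flange(d); print([(u,int(V[200,u]),int(S[200,u])) for u in range(210,290,3)])
cv2.imwrite("pics/t2z.png",cv2.resize(d["color"][140:270,200:310],None,fx=4.6,fy=4.6,interpolation=0))
```

```text
13.45 [ 0.44958172 -0.30102295  0.3001346 ] 0.0005725180652014262
[0.57348245 0.04967694] [0.43415132 0.07801892 0.042     ] [ 0.46475948 -0.04195137  0.042     ] 0.12381328756564709 0.24980218710094118
[0.57081392 0.04845611 0.04855054] 0.0005622375990894241 [0.57061324 0.0484688  0.092     ]
(array([0.57173724, 0.05028967, 0.06110429]), np.float64(0.00065222229183267))
[(210, 116, 123), (213, 118, 125), (216, 69, 48), (219, 94, 38), (222, 95, 43), (225, 113, 20), (228, 114, 13), (231, 115, 67), (234, 116, 176), (237, 114, 170), (240, 115, 180), (243, 114, 177), (246, 117, 172), (249, 105, 165), (252, 118, 179), (255, 115, 175), (258, 115, 173), (261, 116, 176), (264, 101, 43), (267, 114, 179), (270, 72, 46), (273, 96, 40), (276, 89, 40), (279, 87, 38), (282, 88, 43), (285, 70, 47), (288, 80, 140)]
```

View pics/t2z.png

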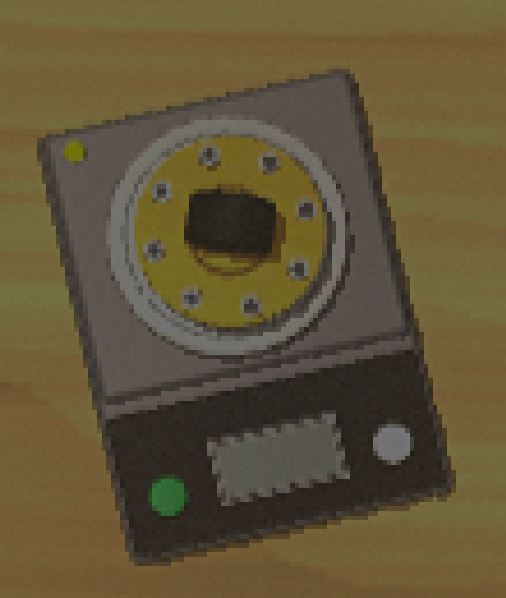

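Run:
```python
from wm import *
d,t=pickle.load(open("top2.pkl","rb"))
H,S,V=flange(d)
sc=scale_top(d); c0=proj(d,[[*sc["pan"],.062]])[0]; print(c0)
m=((((S<30)&(V>98)))).astype(np.uint8)
yy,xx=np.mgrid[:384,:512]; m[np.hypot(xx-c0[0],yy-c0[1])>29]=0
m=cv2.medianBlur(m,3)
c=max(cv2.findContours(m,cv2.RETR_EXTERNAL,cv2.CHAIN_APPROX_NONE)[0],key=lambda c:cv2.contourArea(cv2.convexHull(c)))
h=cv2.convexHull(c)[:,0,:]; P=plane(d,h,.062); print(len(h),circfit(P),circfit(P,.0645))
im=d["color"].copy(); 
for p in c[:,0]: im[p[1],p[0]]=(255,0,0)
cv2.imwrite("pics/t2p.png",cv2.resize(im[140:270,200:310],None,fx=4.6,fy=4.6,interpolation=0))
print(plane(d,[[249.17,190.8]],.062))
# scene: both
e=t; H,S,V=flange(t); sp=proj(t,[[.5735,.0494,.062]])[0]
b=((S>115)&(H>10)&(H<30)).astype(np.uint8); b[np.hypot(*np.mgrid[-sp[1]:384-sp[1],-sp[0]:512-sp[0]][:, :384,:512])>28]=0
print(sp,max(blobs(b),key=lambda x:x[0]))
```

```text
[248.80734938 190.34349471]
24 (array([0.57231717, 0.05015993, 0.06253191]), np.float64(0.00023643680845474038)) (array([0.57277532, 0.04826759, 0.05      ]), np.float64(0.0014231625512937135))
[[0.57237293 0.04875963 0.062     ]]
[252.17289129 191.2279129 ] (np.int32(757), array([250.26287979, 186.79260238]), array([230, 170,  41,  31], dtype=int32))
```

View pics/t2p.png

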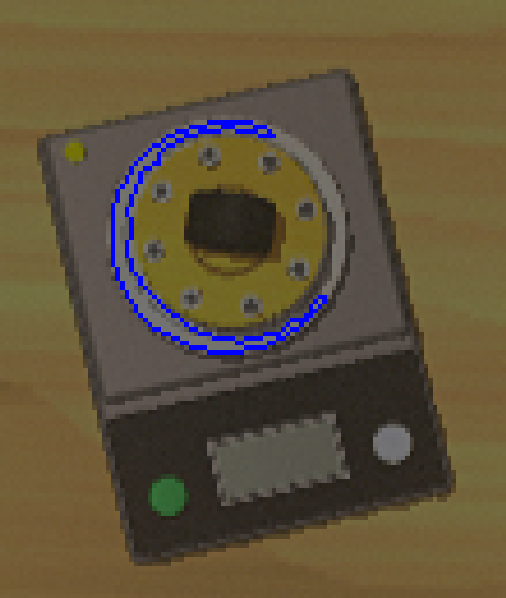

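>>> carry_out:
  steps:
    - {"dp": [1,-2,0],"yaw": 0,"grip": 0.29}
    - {"dp": [2.5,-6,0],"yaw": 0,"grip": 0.29}
    - {"dp": [4,-10,0],"yaw": 0,"grip": 0.29}
    - {"dp": [5.5,-14,0],"yaw": 0,"grip": 0.29}
    - {"dp": [7,-18,0],"yaw": 0,"grip": 0.29}
    - {"dp": [9,-22,0],"yaw": 0,"grip": 0.29}
    - {"dp": [10.5,-26,1],"yaw": 0,"grip": 0.29}
    - {"dp": [12,-29,3],"yaw": 0,"grip": 0.29}
    - {"dp": [12.5,-30.5,6],"yaw": 0,"grip": 0.29}
    - {"dp": [12.5,-30.5,10],"yaw": 0,"grip": 0.29}
    - {"dp": [12.5,-30.5,14],"yaw": 0,"grip": 0.29}
    - {"dp": [12.5,-30.5,17.5],"yaw": 0,"grip": 0.29}
    - {"dp": [12.5,-30.5,20],"yaw": 0,"grip": 0.29}
    - {"dp": [12.5,-30.5,21.5],"yaw": 0,"grip": 0.29}
    - {"dp": [12.5,-30.5,22],"yaw": 0,"grip": 0.29}
    - {"dp": [12.5,-30.5,22],"yaw": 0,"grip": 0.29}
    - {"dp": [12.5,-30.5,22],"yaw": 0,"grip": 0.29}

```text
clock: 15.25
tool_pos: [0.4922, 0.0277, 0.0815]
ee_rot: [3.141, -0.001, 0.26]
ft_force: [-0.3, -1.1, 0.2]
gripper_width: 0.0601
```

```bash
python3 look.py h
python3 - <<'E'
from wm import *
s,_,_=pickle.load(open("h.pkl","rb")); y=s["ee_rot"][2]; x=np.array([np.cos(y),np.sin(y)]); yv=np.array([np.sin(y),-np.cos(y)])
for g in([.57,.0467],[.5716,.047]): d=s["tool_pos"][:2]-g; print(d@x,d@yv)
E
```

```text
15.25 [0.4922 0.0277 0.0815] [ 3.1413e+00 -1.3000e-03  2.6040e-01] [-0.32 -1.13  0.16]
-0.08007889377232738 -0.0016304005744457485
-0.08170219007783143 -0.001752503418544691
```

View pics/hw.png

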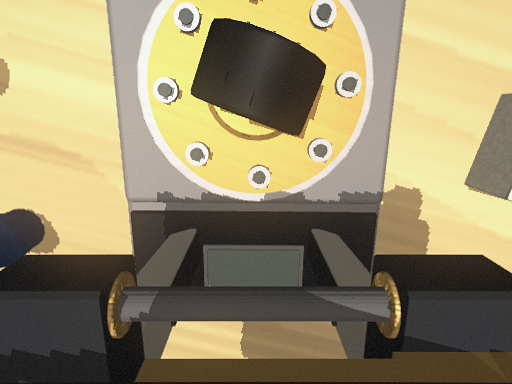

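View pics/hs.png

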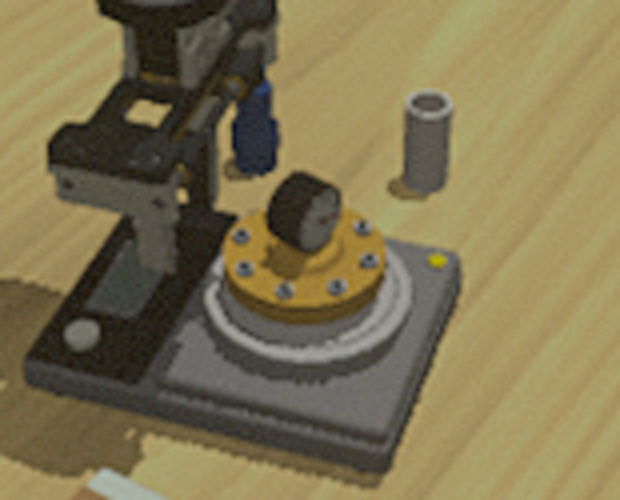

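>>> carry_out:
  steps:
    - {"dp": [0.5,0.15,0],"yaw": 0,"grip": 0.29}
    - {"dp": [1.3,0.15,0.05],"yaw": 0,"grip": 0.29}
    - {"dp": [2,0.15,0.05],"yaw": 0,"grip": 0.29}
    - {"dp": [2.6,0.15,0.05],"yaw": 0,"grip": 0.29}
    - {"dp": [2.85,0.15,0.05],"yaw": 0,"grip": 0.29}
    - {"dp": [2.95,0.15,0.05],"yaw": 0,"grip": 0.29}
    - {"dp": [2.95,0.15,0.05],"yaw": 0,"grip": 0.29}
    - {"dp": [2.95,0.15,0.05],"yaw": 0,"grip": 0.29}

```text
clock: 16.15
tool_pos: [0.5204, 0.0333, 0.0801]
ee_rot: [-3.142, 0.0, 0.26]
ft_force: [-0.2, -0.2, -0.3]
gripper_width: 0.0601
```

```bash
python3 look.py i
python3 - <<'E'
from wm import *
s,t,w=pickle.load(open("i.pkl","rb")); H,S,V=flange(w)
# white key / force; finger-frame flange position
o,im=measure(s,w); print(*o.items(),sep="\n"); cv2.imwrite("pics/im.png",im)
s,t,w=pickle.load(open("h.pkl","rb"));o,im=measure(s,w); print(*o.items(),sep="\n")
E
```

```text
16.15 [0.5204 0.0333 0.0801] [-3.1415e+00  2.0000e-04  2.5980e-01] [-0.18 -0.2  -0.25]Traceback (most recent call last):
  File "<stdin>", line 4, in <module>
  File "wm.py", line 9, in measure
    g=max(blobs((H>50)&(H<80)&(S>90)),key=lambda b:b[0]);
ValueError: max() iterable argument is empty
```

>>> carry_out:
  steps:
    - {"dp": [0.1,0,0],"yaw": 0,"grip": 0.29}
    - {"dp": [0.2,0,0],"yaw": 0,"grip": 0.29}
    - {"dp": [0.25,0,0],"yaw": 0,"grip": 0.29}
    - {"dp": [0.25,0,0],"yaw": 0,"grip": 0.29}

```text
clock: 16.65
tool_pos: [0.5231, 0.0339, 0.0801]
ee_rot: [3.142, -0.0, 0.26]
ft_force: [-0.8, 0.8, 0.4]
gripper_width: 0.06
```

>>> carry_out:
  steps:
    - {"dp": [0.05,0,0],"yaw": 0,"grip": 0.29}
    - {"dp": [0.1,0,0],"yaw": 0,"grip": 0.29}
    - {"dp": [0.1,0,0],"yaw": 0,"grip": 0.29}

```text
clock: 16.95
tool_pos: [0.524, 0.0342, 0.0801]
ee_rot: [3.142, -0.0, 0.26]
ft_force: [-0.6, -0.2, 0.0]
gripper_width: 0.0602
```

```bash
sed -i 's/g=max(blobs((H>50)&(H<80)&(S>90)),key=lambda b:b\[0\]);/g=max(blobs((H>50)\&(H<80)\&(S>90)) or [(0,np.zeros(2))],key=lambda b:b[0]);/' wm.py; python3 look.py j
python3 - <<'E'
from wm import *
for n in "hij":
    s,t,w=pickle.load(open(n+".pkl","rb")); o,im=measure(s,w); print(n,*o.items(),sep="\n"); cv2.imwrite(f"pics/{n}m.png",im)
E
```

```text
16.95 [0.524  0.0342 0.0801] [ 3.1416 -0.      0.2598] [-0.55 -0.16  0.  ]
h
('G', array([0.5815, 0.2002, 0.042 ]))
('garea', 0)
('flange', (array([0.5685, 0.0465, 0.0492]), np.float64(0.00112)))
('pan', [array([0.57152, 0.04953, 0.06215]), np.float64(0.00078), 358, array([-180.,  180.])])
('panR', [array([0.57328, 0.0473 , 0.05   ]), np.float64(0.00087)])
i
('G', array([0.6095, 0.2046, 0.042 ]))
('garea', 0)
('flange', (array([0.5697, 0.0469, 0.0506]), np.float64(0.00022)))
('pan', [array([0.57223, 0.04765, 0.06369]), np.float64(0.00032), 574, array([-105.,  140.])])
('panR', [array([0.57143, 0.04744, 0.05   ]), np.float64(0.00029)])
j
('G', array([0.4287, 0.0684, 0.042 ]))
('garea', np.int32(52))
('flange', (array([0.5697, 0.0467, 0.0506]), np.float64(0.00019)))
('pan', [array([0.57222, 0.0476 , 0.06372]), np.float64(0.0003), 547, array([-103.,  135.])])
('panR', [array([0.5714 , 0.04741, 0.05   ]), np.float64(0.00028)])
```

View pics/jm.png

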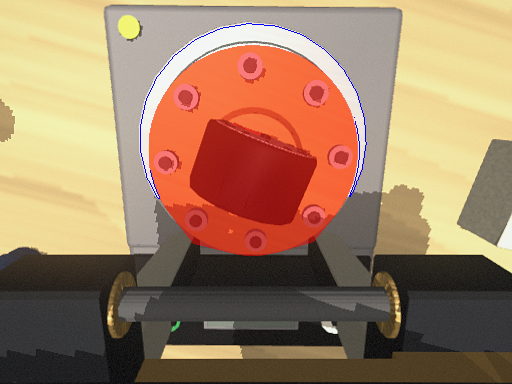

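>>> carry_out:
  steps:
    - {"dp": [0.08,0,0],"yaw": 0,"grip": 0.29}
    - {"dp": [0.16,0,0],"yaw": 0,"grip": 0.29}
    - {"dp": [0.24,0,0],"yaw": 0,"grip": 0.29}
    - {"dp": [0.3,0,0],"yaw": 0,"grip": 0.29}
    - {"dp": [0.3,0,0],"yaw": 0,"grip": 0.29}

```text
clock: 17.55
tool_pos: [0.5267, 0.035, 0.0801]
ee_rot: [-3.141, 0.001, 0.26]
ft_force: [-2.2, -0.8, 0.5]
gripper_width: 0.0599
```

```bash
python3 look.py k
python3 - <<'E'
from wm import *
for n in "k":
    s,t,w=pickle.load(open(n+".pkl","rb")); o,im=measure(s,w); print(n,*o.items(),sep="\n"); cv2.imwrite(f"pics/{n}m.png",im)
E
```

```text
17.55 [0.5267 0.035  0.0801] [-3.1414e+00  6.0000e-04  2.5980e-01] [-2.19 -0.85  0.46]
k
('G', array([0.4298, 0.0689, 0.042 ]))
('garea', np.int32(94))
('flange', (array([0.571 , 0.0467, 0.0504]), np.float64(0.00014)))
('pan', [array([0.57225, 0.04763, 0.06364]), np.float64(0.00029), 533, array([-100.,  134.])])
('panR', [array([0.57131, 0.04742, 0.05   ]), np.float64(0.00028)])
```

>>> carry_out:
  steps:
    - {"dp": [0.05,0,0],"yaw": 0,"grip": 0.29}
    - {"dp": [0.1,0,0],"yaw": 0,"grip": 0.29}
    - {"dp": [0.1,0,0],"yaw": 0,"grip": 0.29}
    - {"dp": [-0.2,0,0],"yaw": 0,"grip": 0.29}
    - {"dp": [-0.8,0,0],"yaw": 0,"grip": 0.29}
    - {"dp": [-1.6,0,0],"yaw": 0,"grip": 0.29}
    - {"dp": [-1.6,0,0],"yaw": 0,"grip": 0.29}
    - {"dp": [-1.6,0,0],"yaw": 0,"grip": 0.29}

```text
clock: 18.45
tool_pos: [0.5114, 0.0308, 0.0803]
ee_rot: [3.141, -0.0, 0.26]
ft_force: [0.1, -0.6, -0.0]
gripper_width: 0.06
```

```bash
python3 look.py l
python3 - <<'E'
from wm import *
for n in "l":
    s,t,w=pickle.load(open(n+".pkl","rb")); o,im=measure(s,w); print(n,*o.items(),sep="\n"); cv2.imwrite(f"pics/{n}m.png",im)
E
```

```text
18.45 [0.5114 0.0308 0.0803] [ 3.1415e+00 -4.0000e-04  2.5960e-01] [ 0.12 -0.59 -0.04]
l
('G', array([0.6006, 0.2022, 0.042 ]))
('garea', 0)
('flange', (array([0.5722, 0.0468, 0.0503]), np.float64(0.00011)))
('pan', [array([0.57193, 0.04781, 0.06354]), np.float64(0.00075), 698, array([-124.,  157.])])
('panR', [array([0.57121, 0.04762, 0.05   ]), np.float64(0.00059)])
```

View pics/lm.png

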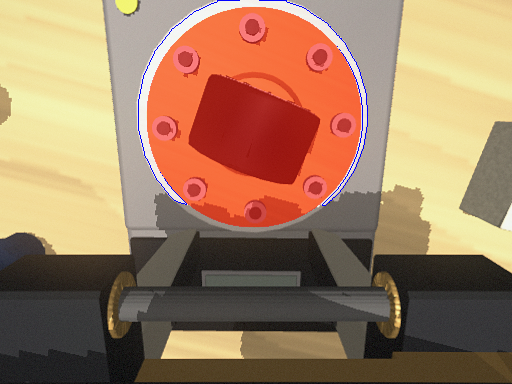

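View pics/ls.png

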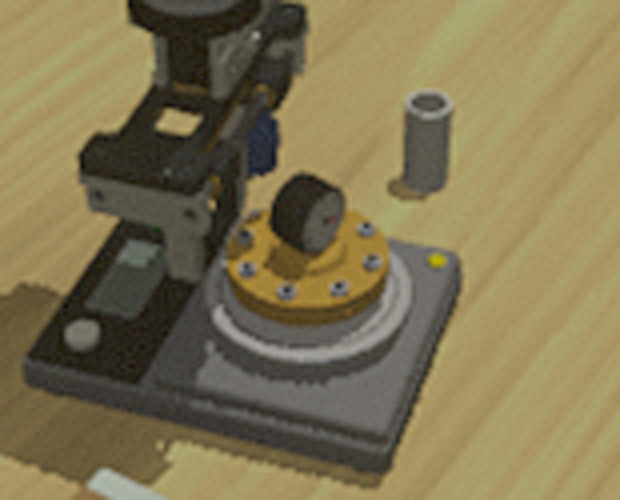

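>>> carry_out:
  steps:
    - {"dp": [-0.5,0,-0.5],"yaw": 0,"grip": 0.29}
    - {"dp": [-1.5,0,-2],"yaw": 0,"grip": 0.29}
    - {"dp": [-3,-1,-4],"yaw": 0,"grip": 0}
    - {"dp": [-4.5,-3,-5],"yaw": 0,"grip": -1}
    - {"dp": [-6,-5.5,-5],"yaw": 0,"grip": -1}
    - {"dp": [-6.3,-6.5,-5],"yaw": 0,"grip": -1}
    - {"dp": [-6.3,-6.5,-4],"yaw": 0,"grip": -1}
    - {"dp": [-6.3,-6.5,-2],"yaw": 0,"grip": -1}
    - {"dp": [-6.3,-6.5,0],"yaw": 0,"grip": -1}
    - {"dp": [-6.3,-6.5,1.5],"yaw": 0,"grip": -1}
    - {"dp": [-6.3,-6.5,2],"yaw": 0,"grip": -1}
    - {"dp": [-6.3,-6.5,2],"yaw": 0,"grip": -1}
    - {"dp": [-6.3,-6.5,2],"yaw": 0,"grip": -1}

```text
clock: 19.85
tool_pos: [0.4344, 0.0773, 0.0604]
ee_rot: [3.141, -0.0, 0.26]
ft_force: [0.3, 0.9, 0.4]
gripper_width: 0.0003
```

```bash
python3 look.py m; python3 -c "
from station import env; print(env.read_state()['gripper_width'])"
```

```text
19.85 [0.4344 0.0773 0.0604] [ 3.1414e+00 -5.0000e-04  2.5960e-01] [0.29 0.93 0.35]
0.0003894691172286054
```

View pics/ms.png

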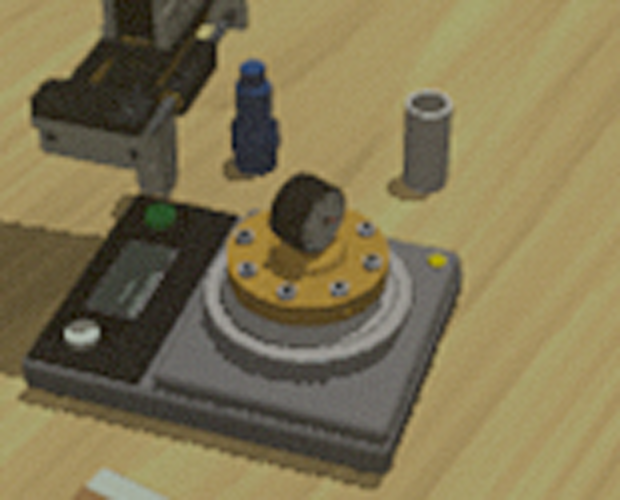

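View pics/mw.png

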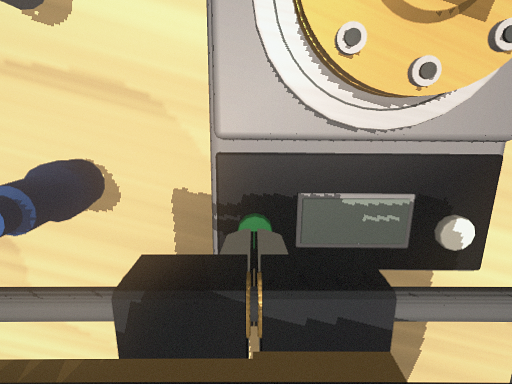

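>>> carry_out:
  steps:
    - {"dp": [0,0,0.8],"yaw": 0,"grip": -1}
    - {"dp": [0,0,1.4],"yaw": 0,"grip": -1}
    - {"dp": [0,0,1.8],"yaw": 0,"grip": -1}
    - {"dp": [0,0,2],"yaw": 0,"grip": -1}
    - {"dp": [0,0,2.15],"yaw": 0,"grip": -1}
    - {"dp": [0,0,2.2],"yaw": 0,"grip": -1}
    - {"dp": [0,0,2.2],"yaw": 0,"grip": -1}

```text
clock: 20.65
tool_pos: [0.4336, 0.0775, 0.0383]
ee_rot: [-3.141, 0.0, 0.26]
ft_force: [-3.1, 1.0, 3.7]
gripper_width: 0.0007
```

>>> carry_out:
  steps:
    - {"dp": [0,0,0.05],"yaw": 0,"grip": -1}
    - {"dp": [0,0,0.08],"yaw": 0,"grip": -1}
    - {"dp": [0,0,0.08],"yaw": 0,"grip": -1}

```text
clock: 20.95
tool_pos: [0.4337, 0.0775, 0.038]
ee_rot: [-3.142, 0.0, 0.26]
ft_force: [-5.9, -1.5, 15.7]
gripper_width: 0.0005
```

>>> carry_out:
  steps:
    - {"dp": [0,0,-0.4],"yaw": 0,"grip": -1}
    - {"dp": [0,0,-1.2],"yaw": 0,"grip": -1}
    - {"dp": [0,0,-3],"yaw": 0,"grip": -1}
    - {"dp": [0,0,-6],"yaw": 0,"grip": -1}
    - {"dp": [0,0,-10],"yaw": 0,"grip": -1}
    - {"dp": [0,0,-14],"yaw": 0,"grip": -1}
    - {"dp": [0,0,-18],"yaw": 0,"grip": -1}
    - {"dp": [-1,3,-20],"yaw": 0,"grip": -1}
    - {"dp": [-2,7,-21],"yaw": 0,"grip": -1}
    - {"dp": [-3,11,-21],"yaw": 0,"grip": -1}
    - {"dp": [-4,15,-21],"yaw": 0,"grip": -1}
    - {"dp": [-5,19,-21],"yaw": 0,"grip": -1}
    - {"dp": [-6,23,-21],"yaw": 0,"grip": -1}
    - {"dp": [-7,27,-21],"yaw": 0,"grip": -1}
    - {"dp": [-8,31,-21],"yaw": 0,"grip": -1}
    - {"dp": [-8.5,34,-21],"yaw": 0,"grip": -1}
    - {"dp": [-8.5,35,-21],"yaw": 0,"grip": -1}
    - {"dp": [-8.5,35,-21],"yaw": 0,"grip": -1}

```text
clock: 22.75
tool_pos: [0.4416, -0.2831, 0.2473]
ee_rot: [-3.141, -0.0, 0.258]
ft_force: [0.0, 0.1, -0.0]
gripper_width: 0.0006
```

Run:
```python
from wm import *
from station import env
s=env.read_state();print(s["clock"],s["tool_pos"],s["ft_force"])
d=env.read_camera("top"); t=env.read_camera("scene")
sc=scale_top(d); print(sc["pan"],sc["G"],sc["W"],sc["L"])
q,e,c,m=gauge_top(d,box=(145,225,215,300)); print(q,e,c)
a=cv2.resize(d["color"][140:270,190:320],None,fx=3,fy=3,interpolation=0);b=cv2.resize(t["color"][135:245,175:300],None,fx=3.2,fy=390/110,interpolation=2)
cv2.imwrite("pics/fin.png",np.hstack([a,b]))
```

```text
22.75 [ 0.44157903 -0.28308354  0.24730642] [ 0.02067383  0.13578415 -0.0344284 ]
[0.57348245 0.04967694] [0.43415132 0.07801892 0.042     ] [ 0.46475948 -0.04195137  0.042     ] 0.12381328756564709
[0.57330254 0.0497641  0.04809352] 0.0008408246270413394 [0.57315384 0.05054688 0.092     ]
```

View pics/fin.png

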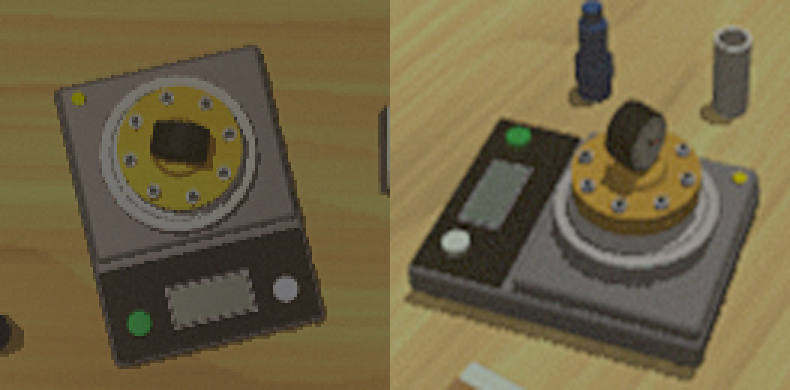

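The final pictures show the gauge upright at about (175, 145) in the left view, with an even pan ring around it. The green key is back up and the bystanders are unmoved.

```bash
python3 -c "
from station import env; print(env.job_done())"
```

```text
the job is handed in; nothing more can be done
None
```

The gauge now stands upright in the middle of the pan, the green key was pressed right down and let go, and the job is handed in at about 23 s of the 61 s allowed.

- **Centring:** I pushed the flange rim with two fingertips from the back in slow nudges, at about 2.5 N. That overshot the middle by about 2 mm, so I corrected it with a small tap from the front.
- **Key:** I pressed the green key with the shut fingertips. They stopped at z = 0.038 m, 4 mm below the key's height when up, with 15.7 N on them, so the key was fully down.
- **Last checks:** The top camera puts the gauge within about 0.3 mm of the pan centre worked out from the two keys. The wrist camera, just before the press, put it within about 1 mm. The wrist force read close to zero at the end, and the green key looked up again.
- **Disagreement:** The camera estimates of the pan centre differed by 1 to 3 mm, which is about the calibration error. The last top-view fit of the flange was also a little less clean than the earlier ones: its radius came out at 48 mm instead of 50.
- **Not checked:** I had no reading of the key's travel itself. The white key and the other parts were never approached, and look unmoved where the last pictures show them; the carton was mostly outside those pictures.

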